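# Put three bench items back in their own rack places

### The arm

A 6-joint arm with a two-finger parallel gripper is mounted at the origin on the work surface. World frame = base frame: x ahead of the robot, y to its left, z up, the work surface at z = 0. Lengths are in m, angles in rad, forces in N, time in s.
With the tool pointing down it reaches from about 0.3 to 0.775 m from the base axis. Payload 14.6 kg.
Tool frame: the origin (TCP) lies at the very end of the fingers, on their centre line; the grasp point (between the pads) lies 19 mm behind it; z points along the fingers, y is the direction in which the jaws open and shut (so a half turn about z gives the same grasp; the last joint's range is limited). The gripper opens to 94 mm and grips with 3 to 60 N. Pads are 16 mm wide; open, the fingers measure 119 mm over their backs; the gripper's body (75 mm by 177 mm) begins 78 mm behind the grasp point.
Start: joints at [-1.296, 0.3, 1.521, -0, 1.321, -0.067], TCP at [0.184, -0.518, 0.205] pointing down, gripper open.
Joint ranges: [-3.03, 3.03], [-0.79, 2.21], [0.23, 2.52], [-1.04, 4.18], [0, 3.07], [-2.55, 2.55]. Speed limits (rad/s): [2.22, 2.22, 2.57, 3.14, 3.14, 3.14].

### API

Orientations are given as [roll, pitch, yaw] about the fixed x, y, z axes, in that order (R = Rz(yaw) Ry(pitch) Rx(roll)).
In Python, from station import ctrl, eyes gives the robot as it stands.
- The arm moves only by the tool jog_arm, never from a script. Its argument "moves" is a list of rows, each a list of 3 entries, a list of its own where there are three numbers: the shift along the world's x, y, z in mm, then the turn, a rotation vector about the world's x, y, z in units of 5 degrees (1.0 is 5 degrees), then the finger opening in mm, from 0 to 94. In form: [[[tx, ty, tz], [wx, wy, wz], jaw], ...]. A call has 1 to 5 rows; each row is the pose to reach, as a shift and turn from the pose commanded when the call began; what a row does not reach only later rows make up. A row lasts 1/12 s, in which the tool goes at most 41.7 mm and 7.16 degrees, less where a joint would pass 70% of its speed; a pose out of reach is approached as far as the arm can. A call with a gripper value outside its range is refused whole. The fingers move at their own pace and stop on an object; "squeeze" is the grip in N (left out, the last holds). Time passes only in rows, so rows that repeat a pose let the fingers close. It gives the time, the measured TCP pose, the force and the opening at its end, in the units of the state.
- ctrl.get_obs(): the state, without advancing time (a new reading comes with each control period).
- eyes.camera(name): name is "scene" or "top"; returns a dict with "frame" (400x640x3 uint8, red, green, blue), "vertical_fov" (degrees; the focal length in pixels is half the picture's height over the tangent of half this angle, whatever the lens; pixels are square), "cx", "cy" (the principal point, pixels), "k1" (the pictures are not rectified: a ray, as slopes to the right and down, at radius r is drawn at 1 + k1 r^2 times it, then the intrinsics apply), "eye" and "attitude" of the camera in the world. Camera axes: x right, y down, z forward; pixel columns grow to the right and rows downward; lengths in m; the calibration is good to about 2 mm. A picture is of the moment at which its call begins. There is no depth.
- ctrl.hand_in(): hands the job in, once; it reports no verdict.
The state is a dict: "time_s": time; "qpos": joint angles; "joint_vel": joint speeds; "tau": joint torques, N m; "ee_pos": TCP position; "eef_rot": TCP orientation; "force": force on the tool from outside, world axes, zero at the start; "moment": the same for the moment, N m; "grip_width": finger opening in m.
Only numpy, scipy, OpenCV 4.12 (cv2) and the standard library are available. Lean on these libraries where they do the work, as an engineer would, in place of code of your own. Each camera call takes 0.05 s, during which the arm holds its last target.

### The job

On the phone-repair bench, the solvent bottle, the screen clamp and the driver-bit block have each been put back in one another's places in the crowded rack. Move each to the place marked with the shape of its foot (round for the bottle, square for the clamp, long bar for the bit block), standing upright, centred and square in its outline; the cork coaster is free to park one on the way. Do not knock anything over, and leave the jar, the tape roll and the opened phone where they are.

Things in the scene. Friction and masses are not known exactly. Their poses are not given: they have to be found in the camera images.
- bottle: Small squat solvent bottle of amber glass with a steel dispenser cap, about 0.1 to 0.2 kg. Round: body 44 mm in diameter, straight from 3 to 36 mm above its foot, cone up to a 20 mm neck at 48 mm, steel cap (32 mm disc) on top; 61 mm high. Origin at the centre of its underside, z up.
- clamp: Screen-pressing clamp standing on its square steel foot, 40 x 40 x 7 mm; above it a narrow stem, then a black block 28 x 28 mm from 14 to 43 mm above the underside (grip it there), then a fluted round aluminium knob 23 mm in diameter from 49 to 62 mm. About 0.11 to 0.23 kg. Origin at the centre of its underside, z up, x and y parallel to the sides of foot and block.
- bit_block: Driver-bit holder: plain aluminium block 26 (x) by 44 (y) by 36 mm high, with eight thin steel bits standing up out of it to 49 mm. About 0.08 to 0.17 kg. Origin at the centre of its underside, z up; long side along its y.
- round_place: The bottle's place. Fixed black tile in the rack, 54 (y) x 122 mm (x, from -53 to +69) x 3 mm, top 16 mm above z = 0; white marks: a circle outline 49 mm across and a solid round icon 32 mm. Origin: under the outline's centre, at the tile's underside. z up; y along the rack's row; x across it, away from the robot. Icon 46 mm towards +x, always in view.
- square_place: The clamp's place. Fixed black tile in the rack, 54 (y) x 122 mm (x, from -53 to +69) x 3 mm, top 16 mm above z = 0; white marks: a square outline 46 mm and a solid square icon 30 mm. Origin: under the outline's centre, at the tile's underside. z up; y along the rack's row; x across it, away from the robot. Icon 46 mm towards +x, always in view.
- bar_place: The bit block's place. Fixed black tile in the rack, 54 (y) x 122 mm (x, from -53 to +69) x 3 mm, top 16 mm above z = 0; white marks: oblong outline 31 (x) x 50 mm (y) and solid bar icon 12 x 48 mm. Origin: under the outline's centre, at the tile's underside. z up; y along the rack's row; x across it, away from the robot. Icon 46 mm towards +x, always in view. Bit block long side along y, either way round.
- coaster: Free round cork coaster, 72 mm across, 4 mm thick, fixed on the bench mat beside one end of the rack; nothing stands on it. Its top is 7 mm above the work surface at z = 0. Origin at the centre of its underside.
- jar: Bystander in the rack: loose grey jar, white lid, 40 mm across, 45 mm high. Origin: centre of its underside, 13 mm above z = 0. The rack is a fixed aluminium tray 128 (x) x 310 mm (y), a 22 mm high cheek at each end; its five positions (3 tiles, jar, tape, any order) are 58 mm apart along y: no room for fingers between neighbours, so grip with one finger on the -x and one on the +x side.
- tape: Bystander in the rack: amber tape roll lying flat, 44 mm across, 19 mm high, 32 mm hole, loose on the rack's bare aluminium. Origin at the centre of its underside.
- phone: Bystander: opened phone lying on the bench mat beside the other end of the rack, 140 (x) by 68 (y) by 9 mm, loose. Origin at the centre of its underside.
Mind the look-alikes: they are no part of the job. What is shaped like the clamp but pink is not meant. What is shaped like the bottle but green is not meant.

How it is judged:
By the outcome, as a careful person would: the job done as asked, in the order asked, and still so for the second after the job is handed in, with the robot touching nothing.
It also fails if it takes over 96 s, if anything falls off the work surface, if the arm or the gripper's body presses on something with over 40 N, if the wrist force passes 120 N, or if a joint passes its speed limit or range.

## Working session

There is one attempt and no reset: what is moved stays moved. The work goes in short steps, Python scripts to look and compute and a tool call to move; the robot and the scene stay as the last step left them, time stands still between calls to the robot, and variables do not carry over. Pictures are saved under pics/ and viewed, and the job is handed in when it is done.

Besides the shell and the picture viewer there is one more tool, called as name([rows], argument=value, ...), one row to a line, values as JSON. jog_arm: Moves the arm, as the interface text tells. Its arguments: {"type":"object","properties":{"moves":{"type":"array","items":{"type":"array"}},"squeeze":{"type":"number"}},"required":["moves"]}

```bash
ls; mkdir -p pics
cat > h.py <<'E'
import numpy as np, cv2
from station import ctrl, eyes
def cam(name,save=None):
    c=eyes.camera(name)
    if save: cv2.imwrite('pics/'+save,c['frame'][:,:,::-1])
    return c
E
python3 - <<'E'
from h import *
for n in ['scene','top']:
    c=cam(n,n+'0.png'); print({k:v for k,v in c.items() if k!='frame'})
print(ctrl.get_obs())
E
```

```text
pics
{'vertical_fov': 43.15989222501764, 'cx': 321.6732446936385, 'cy': 194.46459596362195, 'k1': 0.03619648249660888, 'eye': array([1.2920971 , 0.00318984, 0.84153469]), 'attitude': array([-2.3847133 ,  0.01451019,  1.53268775])}
{'vertical_fov': 44.87365092675142, 'cx': 329.0554951906272, 'cy': 208.83826589306045, 'k1': -0.07784876561761764, 'eye': array([0.33926258, 0.0022396 , 1.11258079]), 'attitude': array([-2.96438021,  0.00977701, -1.56628991])}
{'time_s': 0.1, 'qpos': array([-1.29557963e+00,  3.00423624e-01,  1.52151690e+00, -1.60028520e-05,
        1.32070744e+00, -6.65960400e-02]), 'joint_vel': array([-4.78246296e-05, -5.60021537e-04, -5.19793991e-04,  1.64806759e-03,
       -5.21864654e-04,  1.78299660e-03]), 'tau': array([ 4.63634660e-04, -5.32648051e+01, -3.53285801e+01,  7.08997459e-02,
        2.34483078e-02, -6.33535251e-05]), 'ee_pos': array([ 0.18428812, -0.51795413,  0.20493952]), 'eef_rot': array([-3.14053865e+00, -5.47609562e-05,  3.41816674e-01]), 'force': array([ 0.18898892, -0.38841849, -0.88957846]), 'moment': array([0.00600566, 0.0007612 , 0.03597782]), 'grip_width': 0.0938433235083894}
```

View pics/scene0.png

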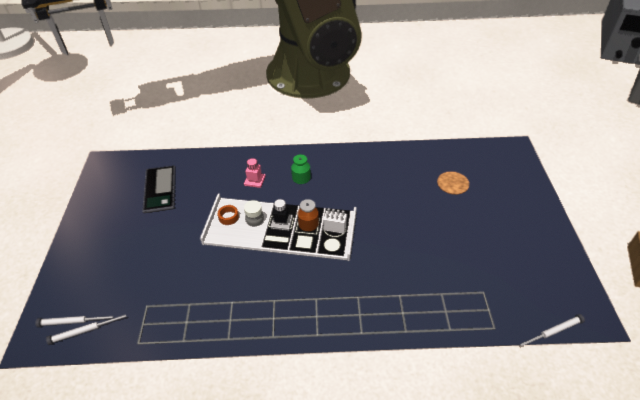

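View pics/top0.png

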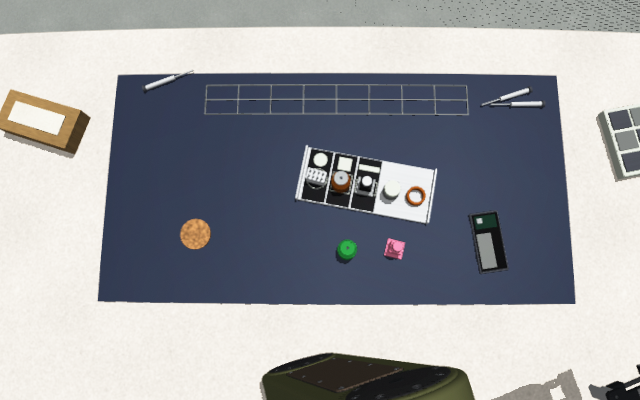

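```bash
cat >> h.py <<'E'
from scipy.spatial.transform import Rotation as Ro
def KRt(c):
    f=200/np.tan(np.radians(c['vertical_fov'])/2)
    K=np.array([[f,0,c['cx']],[0,f,c['cy']],[0,0,1]])
    return K,np.array([c['k1'],0,0,0.]),Ro.from_euler('xyz',c['attitude']).as_matrix(),np.array(c['eye'])
def ray(c,px):
    K,d,R,e=KRt(c)
    u=cv2.undistortPoints(np.array(px,float).reshape(-1,1,2),K,d).reshape(-1,2)
    return e,(R@np.c_[u,np.ones(len(u))].T).T
def onz(c,px,z):
    e,r=ray(c,px); return e+r*((z-e[2])/r[:,2])[:,None]
def proj(c,P):
    K,d,R,e=KRt(c); P=np.array(P,float).reshape(-1,3)
    rv=cv2.Rodrigues(R.T)[0]
    return cv2.projectPoints(P,rv,-R.T@e,K,d)[0].reshape(-1,2)
def crop(c,x0,y0,w,h,s,name):
    cv2.imwrite('pics/'+name,cv2.resize(c['frame'][y0:y0+h,x0:x0+w,::-1],None,fx=s,fy=s,interpolation=cv2.INTER_CUBIC))
E
python3 - <<'E'
from h import *
a=cam('scene');b=cam('top')
np.savez('f0.npz',a=a['frame'],b=b['frame'])
crop(a,195,145,170,115,4,'s1.png'); crop(b,285,135,165,130,4,'t1.png')
E
```

```text
(no output)
```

View pics/s1.png

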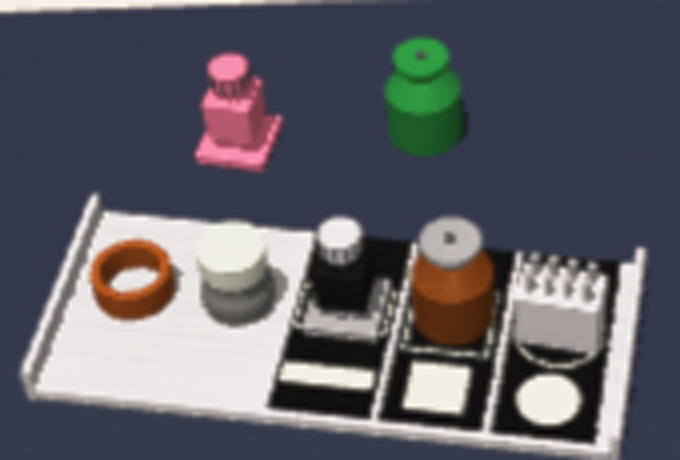

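View pics/t1.png

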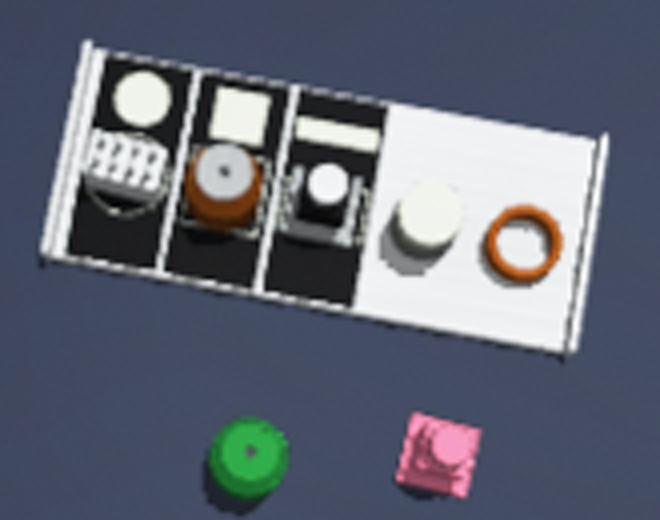

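The meant bottle is amber, at scene (308,215). The green one at (301,168) is a look-alike. The meant clamp is black and steel, at scene (280,213), and the pink one at (254,172) is a look-alike. The crops confirm both. From +y to -y the rack holds: round tile (bit block on it), square tile (bottle), bar tile (clamp), jar, tape. Next I measure positions.

```bash
cat >> h.py <<'E'
def icons(c,approx,z=0.016,thr=None,win=9):
    g=c['frame'].min(2).astype(np.uint8); out=[]
    for (x,y) in approx:
        x0,y0=int(x-20),int(y-14); S=8
        p=cv2.resize(g[y0:y0+28,x0:x0+40],None,fx=S,fy=S,interpolation=cv2.INTER_CUBIC)
        m=(p>125).astype(np.uint8)
        n,l,st,ce=cv2.connectedComponentsWithStats(m,connectivity=4)
        k=l[int((y-y0+.5)*S),int((x-x0+.5)*S)]
        px=np.array([x0,y0])+(ce[k]+.5)/S-.5
        out.append((px,st[k][2:]/S,onz(c,px,z)[0]))
    return out
E
python3 - <<'E'
from h import *
a=cam('scene');b=cam('top')
res=[]
for c,ap in((a,[(332,245),(304,242),(276,239)]),(b,[(320,160),(345,164),(369,168)])):
    r=icons(c,ap); P=np.array([q[2] for q in r]); res.append(P)
    for q in r: print(q[0].round(2),q[1],(q[2]*1000).round(1))
    d=P[0]-P[2]; print('span',np.linalg.norm(d)*1000,np.linalg.norm(P[0]-P[1])*1000,'yaw deg',np.degrees(np.arctan2(-d[0],d[1])))
P=(res[0]+res[1])/2
# bodies: bottle cap top z=.016+.061 ; clamp knob top .016+.062; coaster
for c,n in((a,'scene'),(b,'top')):
    hsv=cv2.cvtColor(c['frame'],cv2.COLOR_RGB2HSV)
    m=((hsv[...,0]>4)&(hsv[...,0]<20)&(hsv[...,1]>120)&(hsv[...,2]>70)).astype(np.uint8)
    k,l,st,ce=cv2.connectedComponentsWithStats(m)
    for i in range(1,k):
        if st[i,4]>60: print(n,st[i],ce[i].round(1),(onz(c,ce[i],.007)[0]*1000).round(1))
E
```

```text
[331.65 244.43] [  16.125   12.625 1275.875] [654.4  36.   16. ]
[303.81 241.45] [  16.75    12.875 1400.625] [643.9 -21.   16. ]
[276.23 238.44] [ 23.75    6.75  902.375] [633.1 -78.2  16. ]
span 116.16163662977205 57.99435145667904 yaw deg -10.583412892607186
[320.11 159.25] [  14.25    13.75  1214.875] [653.7  35.4  16. ]
[343.29 166.96] [  18.5     21.25  2016.375] [635.1 -19.   16. ]
[373.75 170.17] [  36.     26.   3085.25] [627.6 -90.1  16. ]
span 128.11643219784204 57.42723324391951 yaw deg -11.7679778189984
scene [36  0 35  8 71] [51.4  3.3] [-466.9 -890.5    7. ]
scene [438 172  31  22 549] [452.9 182.5] [481.8 324.5   7. ]
scene [218 205  21  20 264] [227.7 214.4] [ 553.3 -187.2    7. ]
scene [298 208  20  23 340] [307.1 219.3] [576.3 -13.2   7. ]
scene [629 232  11  54 365] [635.2 258.1] [709.5 635.3   7. ]
top [   0   90   90   63 2169] [ 45.2 122.1] [754.7 722.1   7. ]
top [331 176  20  14 115] [340.5 184. ] [596.3 -12.6   7. ]
top [406 187  19  18 137] [415.3 195.5] [ 569.4 -187.1    7. ]
top [181 219  30  30 713] [195.1 233.7] [477.9 324.3   7. ]
```

```bash
sed -i 's/p>125/p>TH/; s/thr=None/TH=170/' h.py
python3 - <<'E'
from h import *
a=cam('scene');b=cam('top')
res=[]
for c,ap in((a,[(332,245),(304,242),(276,239)]),(b,[(320,160),(345,164),(369,168)])):
  for TH in (150,170,190):
    r=icons(c,ap,TH=TH); P=np.array([q[2] for q in r])
    for q in r: print(q[0].round(2),q[1],(q[2]*1000).round(1))
    d=P[0]-P[2]; print(TH,'span',np.linalg.norm(d)*1000,np.linalg.norm(P[0]-P[1])*1000,'yaw deg',np.degrees(np.arctan2(-d[0],d[1])))
    
# object tops: bright blob of knob / cap
crop(a,265,195,90,65,8,'s2.png'); crop(b,295,140,90,70,8,'t2.png')
E
```

```text
[331.64 244.42] [  15.625   12.125 1206.   ] [654.4  36.   16. ]
[303.8  241.46] [  16.375   12.5   1318.875] [643.9 -21.   16. ]
[276.26 238.46] [ 23.375   6.375 816.125] [633.1 -78.1  16. ]
150 span 116.06785891559278 57.99219295360177 yaw deg -10.565911075670824
[331.64 244.43] [  15.25    11.875 1152.125] [654.4  36.   16. ]
[303.79 241.46] [  16.125   12.125 1254.25 ] [643.9 -21.1  16. ]
[276.28 238.45] [ 23.      6.125 749.375] [633.1 -78.1  16. ]
170 span 116.03429352739509 58.0092453862708 yaw deg -10.574908084402033
[331.64 244.44] [  14.75    11.625 1089.25 ] [654.4  36.   16. ]
[303.79 241.46] [  15.75   11.75 1182.5 ] [643.9 -21.1  16. ]
[276.3  238.46] [ 22.625   5.625 673.375] [633.2 -78.   16. ]
190 span 115.97468993824403 58.00554862418675 yaw deg -10.582709739864644
[320.11 159.25] [  13.875   13.375 1149.875] [653.7  35.4  16. ]
[344.47 163.63] [  14.875   14.375 1316.5  ] [643.2 -21.8  16. ]
[374.99 169.99] [  35.75    25.875 2739.25 ] [628. -93.  16.]
150 span 130.86378759954982 58.07328257594104 yaw deg -11.3153207748476
[320.12 159.25] [  13.5     13.125 1094.875] [653.7  35.3  16. ]
[344.47 163.6 ] [  14.625   14.    1251.   ] [643.3 -21.7  16. ]
[368.92 168.06] [ 20.5     8.25  805.875] [632.6 -78.8  16. ]
170 span 116.1098073528413 58.03925589286725 yaw deg -10.460274603004242
[320.12 159.23] [  13.     12.75 1034.75] [653.8  35.3  16. ]
[344.48 163.58] [  14.125   13.625 1180.625] [643.3 -21.8  16. ]
[368.91 168.05] [ 20.125   7.875 734.875] [632.7 -78.8  16. ]
190 span 116.09751089180254 58.04881971498286 yaw deg -10.472111937198518
```

View pics/s2.png

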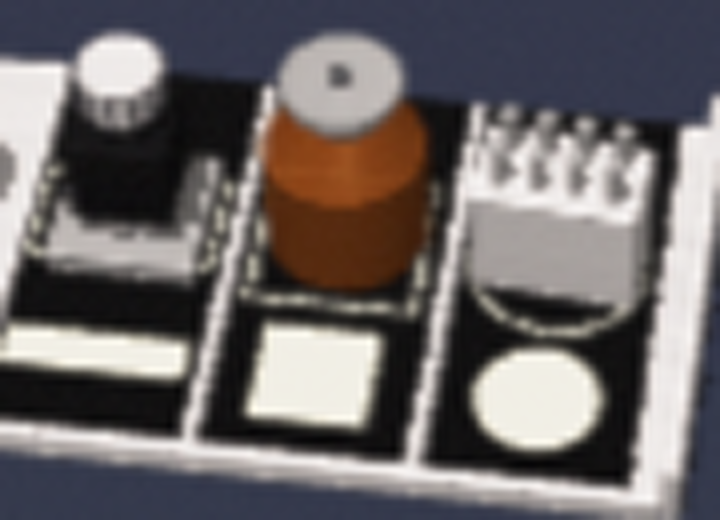

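View pics/t2.png

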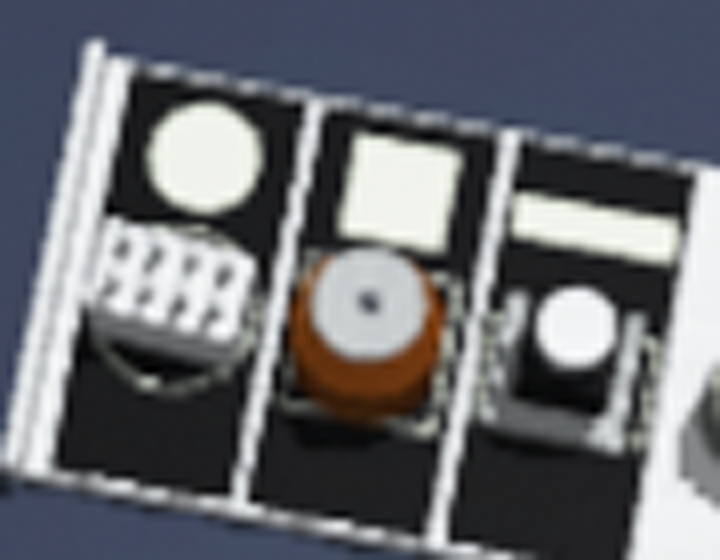

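Run:
```python
from h import *
a=cam('scene');b=cam('top')
A=lambda l:np.array([265,195])+(np.array(l)+.5)/8-.5
B=lambda l:np.array([295,140])+(np.array(l)+.5)/8-.5
th=np.radians(-10.52); xr=np.array([np.cos(th),np.sin(th)]); yr=np.array([-np.sin(th),np.cos(th)])
for n,ic in(('round',(654.0,35.7)),('square',(643.6,-21.4)),('bar',(632.9,-78.4))): print(n,np.array(ic)-46*xr)
print('cap',onz(a,A([[342,76]]),.077)*1e3,onz(b,B([[370,303]]),.077)*1e3)
print('knob',onz(a,A([[120,67]]),.078)*1e3,onz(b,B([[577,327]]),.078)*1e3)
# clamp foot corners visible, scene: near-left, near-right top z=.023 bottom .016
print('clampfoot scene bottom',onz(a,A([[45,272],[192,285]]),.016)*1e3)
print('clampfoot top bottom',onz(b,B([[490,437],[615,452]]),.016)*1e3)
# bit block: scene top edge front, bottom front corners; top view top face
q=onz(a,A([[472,196],[645,217]]),.052)*1e3; print('bit scene top front',q)
q=onz(a,A([[470,280],[632,305]]),.016)*1e3; print('bit scene bottom front',q)
q=onz(b,B([[108,218],[253,255],[240,337],[92,298]]),.052)*1e3; print('bit top',q,q.mean(0),np.linalg.norm(q[0]-q[1]),np.linalg.norm(q[1]-q[2]))
```

```text
round [608.77320317  44.09862181]
square [598.37320317 -13.00137819]
bar [587.67320317 -70.00137819]
cap [[595.44800982 -10.73503095  77.        ]] [[594.87487682 -12.32663285  77.        ]]
knob [[590.32379873 -67.44460317  78.        ]] [[588.01033031 -69.05767743  78.        ]]
clampfoot scene bottom [[605.84584049 -91.58719809  16.        ]
 [612.24685719 -52.71241609  16.        ]]
clampfoot top bottom [[570.1928751  -47.86686685  16.        ]
 [565.86785172 -83.94913861  16.        ]]
bit scene top front [[616.01112691  21.38406814  52.        ]
 [625.27853546  65.20202103  52.        ]]
bit scene bottom front [[614.22563228  20.50412468  16.        ]
 [624.77745528  62.51992064  16.        ]]
bit top [[625.62450247  61.39758217  52.        ]
 [614.90270333  20.32503397  52.        ]
 [591.14038119  23.84513086  52.        ]
 [602.33982032  65.61362201  52.        ]] [608.50185183  42.79534225  52.        ] 42.448924514044535 24.021636822324854
```

jog_arm([
  [[424,561,-60],[0,0,11.4],94],
  [[424,561,-60],[0,0,11.4],94],
  [[424,561,-60],[0,0,11.4],94],
  [[424,561,-60],[0,0,11.4],94],
  [[424,561,-60],[0,0,11.4],94],
], squeeze=20)

```text
time_s: 0.92
ee_pos: [0.3102, -0.3509, 0.1877]
eef_rot: [3.141, 0.0, 0.973]
force: [1.3, -0.1, 0.1]
grip_width: 0.0942
```

jog_arm([
  [[298,394,-48],[0,0,4.2],70],
  [[298,394,-48],[0,0,4.2],70],
  [[298,394,-48],[0,0,4.2],70],
  [[298,394,-48],[0,0,4.2],70],
  [[298,394,-48],[0,0,4.2],70],
])

```text
time_s: 1.33
ee_pos: [0.4355, -0.1853, 0.1677]
eef_rot: [3.141, 0.0, 1.334]
force: [0.2, -0.8, -0.7]
grip_width: 0.0702
```

jog_arm([
  [[174,230,-28],[0,0,0],70],
  [[174,230,-28],[0,0,0],70],
  [[174,230,-28],[0,0,0],70],
  [[174,230,-28],[0,0,0],70],
  [[174,230,-28],[0,0,0],70],
])

```text
time_s: 1.75
ee_pos: [0.5606, -0.0198, 0.1474]
eef_rot: [3.141, -0.0, 1.333]
force: [-0.9, -0.4, 0.8]
grip_width: 0.0704
```

jog_arm([
  [[50,64,-10],[0,0,0],70],
  [[50,64,-10],[0,0,0],70],
  [[50,64,-10],[0,0,0],70],
  [[50,64,-10],[0,0,0],70],
])

```text
time_s: 2.08
ee_pos: [0.6098, 0.0436, 0.1363]
eef_rot: [-3.14, 0.0, 1.336]
force: [-0.9, -0.8, 0.8]
grip_width: 0.0698
```

Run:
```python
from h import *
o=ctrl.get_obs(); print(o['ee_pos'],o['eef_rot'])
a=cam('scene');b=cam('top')
T=o['ee_pos'];R=Ro.from_euler('xyz',o['eef_rot']).as_matrix()
for s in(-1,1): 
    p=T+R@[0,s*.035,0]; print(proj(a,p),proj(b,p))
crop(a,270,110,130,130,5,'s3.png'); crop(b,265,110,130,130,5,'t3.png')
```

```text
[0.60982753 0.04363817 0.13634331] [-3.14012258e+00  3.83111887e-04  1.33585754e+00]
[[337.52114306 175.4536732 ]] [[310.26307435 179.45444976]]
[[331.07330133 200.97028859]] [[318.41236971 147.91780494]]
```

View pics/s3.png

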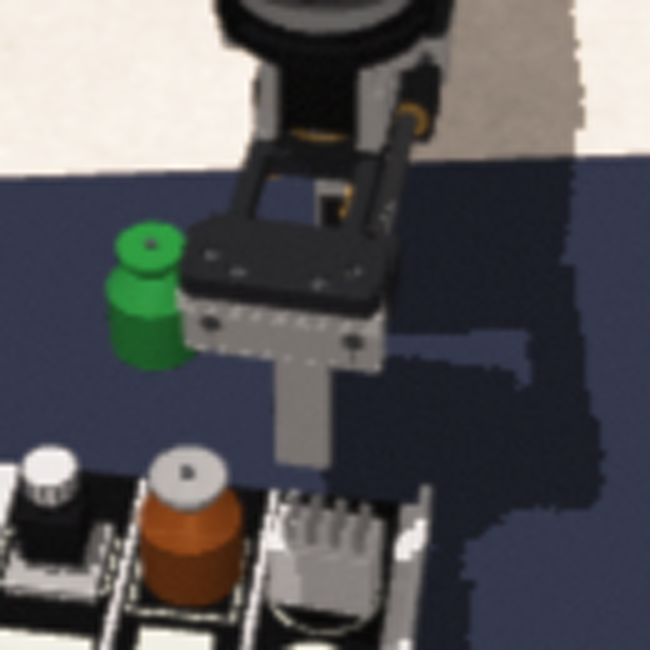

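View pics/t3.png

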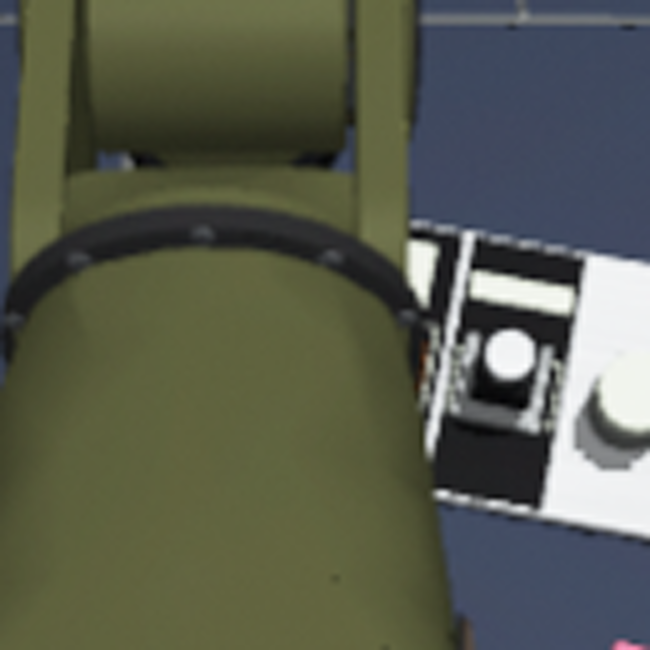

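jog_arm([
  [[-1,0,-40],[0,0,0],70],
  [[-1,0,-80],[0,0,0],70],
  [[-1,0,-115],[0,0,0],70],
  [[-1,0,-115],[0,0,0],70],
  [[-1,0,-115],[0,0,0],70],
])

```text
time_s: 2.6
ee_pos: [0.608, 0.0409, 0.0221]
eef_rot: [-3.14, 0.0, 1.332]
force: [0.5, 0.7, 0.8]
grip_width: 0.07
```

jog_arm([
  [[0,0,0],[0,0,0],45],
  [[0,0,0],[0,0,0],32],
  [[0,0,0],[0,0,0],29],
  [[0,0,0],[0,0,0],26],
  [[0,0,0],[0,0,0],15],
])

```text
time_s: 3.02
ee_pos: [0.6088, 0.0421, 0.023]
eef_rot: [3.141, -0.0, 1.333]
force: [-0.3, -0.0, -0.3]
grip_width: 0.0402
```

jog_arm([
  [[0,0,0],[0,0,0],10],
  [[0,0,0],[0,0,0],10],
  [[0,0,0],[0,0,0],10],
])

```text
time_s: 3.27
ee_pos: [0.6087, 0.0422, 0.0225]
eef_rot: [-3.142, 0.0, 1.333]
force: [-0.8, -0.2, 1.4]
grip_width: 0.026
```

jog_arm([
  [[0,0,10],[0,0,0],10],
  [[0,0,40],[0,0,0],10],
  [[0,0,70],[0,0,0],10],
  [[0,0,70],[0,0,0],10],
])

```text
time_s: 3.6
ee_pos: [0.6112, 0.0423, 0.099]
eef_rot: [3.133, -0.002, 1.333]
force: [1.0, -0.3, -0.2]
grip_width: 0.0257
```

Run:
```python
from h import *
o=ctrl.get_obs(); print(o['ee_pos'],o['eef_rot'],o['force'],o['grip_width'])
a=cam('scene')
print(ctrl.get_obs()['ee_pos'])
crop(a,270,110,130,130,5,'s4.png')
```

```text
[0.61121261 0.04225832 0.09903187] [ 3.13330437e+00 -2.11025441e-03  1.33337354e+00] [ 1.01209354 -0.28169533 -0.21281349] 0.025667234723280054
[0.61027304 0.04220732 0.09621017]
```

View pics/s4.png

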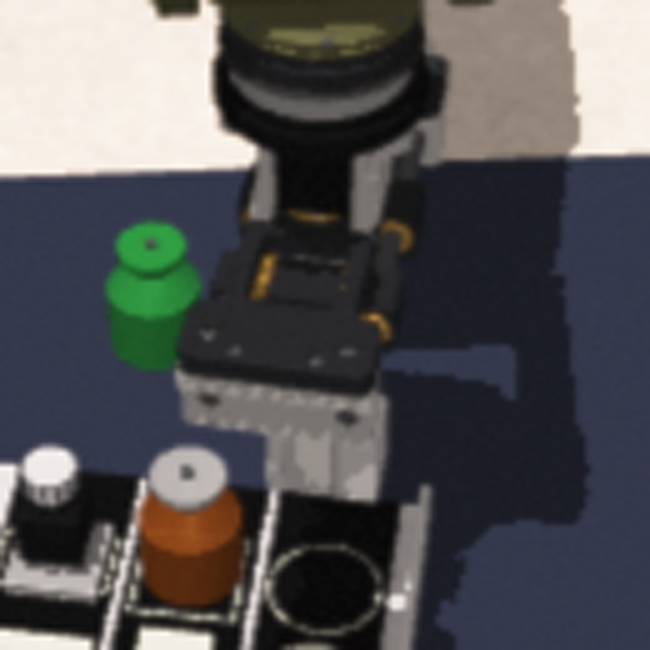

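Run:
```python
from h import *
a=cam('scene')
T=np.array([.6105,.0422,.0965]);R=Ro.from_euler('xyz',[np.pi,0,1.333]).as_matrix()
for z in (0,.02):
  for s in (0,.013,.0255): print(z,s,(proj(a,T+R@[0,s,-z])-[310,175]+.5)*9)
crop(a,310,175,60,60,9,'s5.png')
```

```text
0 0 [[216.88790127 248.02523487]]
0 0.013 [[206.10549982 290.8351297 ]]
0 0.0255 [[195.55955246 332.7094775 ]]
0.02 0 [[217.12776881 186.25314237]]
0.02 0.013 [[206.1878315  229.14634225]]
0.02 0.0255 [[195.48530153 271.11155672]]
```

View pics/s5.png

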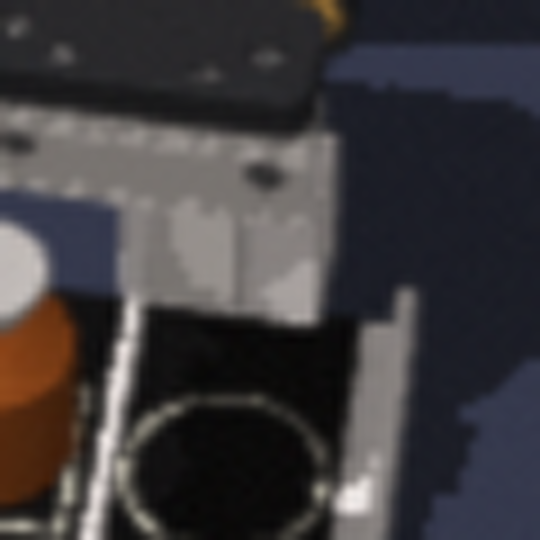

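jog_arm([
  [[-130,280,0],[0,0,0],10],
  [[-130,280,0],[0,0,0],10],
  [[-130,280,0],[0,0,0],10],
  [[-130,280,0],[0,0,0],10],
  [[-130,280,0],[0,0,0],10],
])

```text
time_s: 4.12
ee_pos: [0.5192, 0.2324, 0.0914]
eef_rot: [-3.14, 0.001, 1.333]
force: [1.1, 0.1, -0.6]
grip_width: 0.0254
```

jog_arm([
  [[-40,89,-20],[0,0,0],10],
  [[-40,89,-40],[0,0,0],10],
  [[-40,89,-60],[0,0,0],10],
  [[-40,89,-60],[0,0,0],10],
  [[-40,89,-60],[0,0,0],10],
])

```text
time_s: 4.53
ee_pos: [0.4793, 0.3201, 0.0303]
eef_rot: [-3.138, 0.003, 1.335]
force: [0.3, -0.0, -0.1]
grip_width: 0.0256
```

jog_arm([
  [[0,0,-10],[0,0,0],10],
  [[0,0,-13],[0,0,0],10],
  [[0,0,-14],[0,0,0],10],
  [[0,0,-15],[0,0,0],10],
  [[0,0,-15],[0,0,0],10],
])

```text
time_s: 4.95
ee_pos: [0.4814, 0.3197, 0.0178]
eef_rot: [3.141, -0.0, 1.332]
force: [-0.4, -0.6, -1.1]
grip_width: 0.0257
```

Run:
```python
from h import *
for i in range(3):
    a=cam('scene'); o=ctrl.get_obs(); print(o['ee_pos'],o['force'])
crop(a,405,125,100,80,7,'s6.png')
```

```text
[0.48138986 0.31983802 0.01785586] [-0.48405399  0.07331153 -0.31279301]
[0.48130382 0.31997779 0.01787563] [-0.0192568  -0.4464099  -0.89327042]
[0.48124805 0.3200594  0.01785822] [ 0.07153716 -1.22314339 -0.66824911]
```

View pics/s6.png

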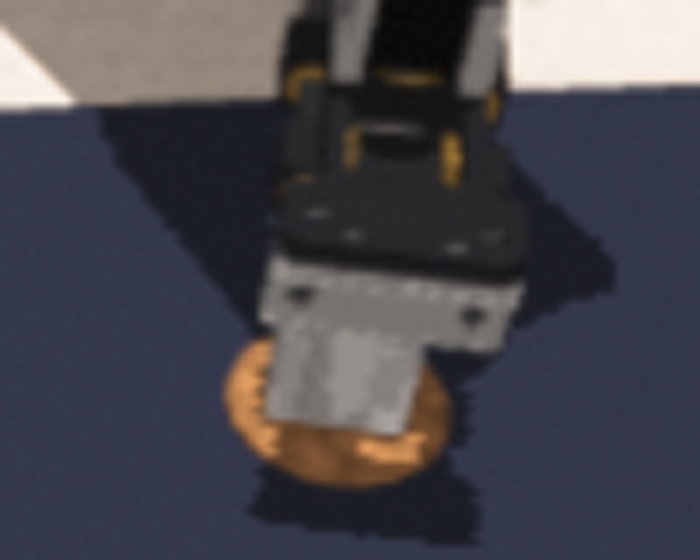

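jog_arm([
  [[0,0,-2],[0,0,0],10],
  [[0,0,-3.5],[0,0,0],10],
  [[0,0,-3.5],[0,0,0],10],
  [[0,0,-3.5],[0,0,0],10],
])

```text
time_s: 5.43
ee_pos: [0.4809, 0.3201, 0.0138]
eef_rot: [-3.141, 0.0, 1.333]
force: [-1.3, -0.4, -0.8]
grip_width: 0.0257
```

jog_arm([
  [[0,0,-1],[0,0,0],10],
  [[0,0,-1],[0,0,0],10],
  [[0,0,-1],[0,0,0],10],
])

```text
time_s: 5.68
ee_pos: [0.481, 0.3202, 0.0135]
eef_rot: [3.141, -0.0, 1.333]
force: [-2.2, -0.7, 6.0]
grip_width: 0.0261
```

Contact (6 N), so I release.

jog_arm([
  [[0,0,0.5],[0,0,0],28],
  [[0,0,0.5],[0,0,0],32],
  [[0,0,0.5],[0,0,0],50],
  [[0,0,0.5],[0,0,0],70],
  [[0,0,0.5],[0,0,0],70],
])

```text
time_s: 6.1
ee_pos: [0.481, 0.3201, 0.0134]
eef_rot: [-3.142, 0.0, 1.333]
force: [-1.0, 0.8, -0.3]
grip_width: 0.0484
```

jog_arm([
  [[0,0,40],[0,0,0],70],
  [[0,0,80],[0,0,0],70],
  [[0,0,115],[0,0,0],70],
  [[0,0,115],[0,0,0],70],
])

```text
time_s: 6.43
ee_pos: [0.4833, 0.3216, 0.1357]
eef_rot: [3.134, -0.007, 1.333]
force: [0.4, 0.8, 0.5]
grip_width: 0.0695
```

jog_arm([
  [[114,-331,0],[0,0,0.6],70],
  [[114,-331,0],[0,0,0.6],70],
  [[114,-331,0],[0,0,0.6],70],
  [[114,-331,0],[0,0,0.6],70],
  [[114,-331,0],[0,0,0.6],70],
])

```text
time_s: 6.85
ee_pos: [0.5491, 0.1213, 0.1284]
eef_rot: [3.141, -0.0, 1.386]
force: [0.7, -0.4, -0.6]
grip_width: 0.0701
```

Run:
```python
from h import *
a=cam('scene');b=cam('top'); o=ctrl.get_obs(); print(o['ee_pos'],o['eef_rot'])
crop(a,425,145,60,60,7,'s7.png'); crop(b,165,200,60,60,7,'t7.png')
crop(b,285,135,165,130,4,'t7b.png')
```

```text
[0.55016213 0.11830765 0.12821987] [3.14116910e+00 5.99292954e-04 1.38045449e+00]
```

View pics/s7.png

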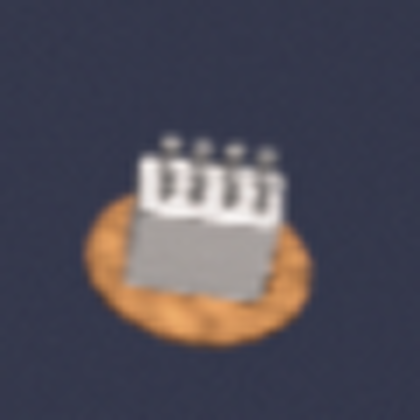

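View pics/t7.png

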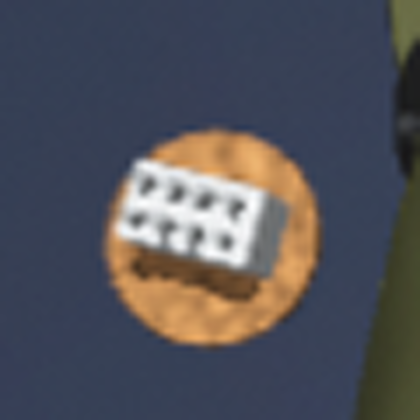

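Bit block stands upright on the coaster, centred near crop (205,225).

Run:
```python
from h import *
a=cam('scene');b=cam('top')
A=lambda l,o,s:np.array(o)+(np.array(l)+.5)/s-.5
q=onz(a,A([[134,213],[278,226]],[425,145],7),.043)*1e3; print('scene top front',q)
q=onz(a,A([[128,287],[266,302]],[425,145],7),.007)*1e3; print('scene bot front',q)
q=onz(b,A([[137,157],[264,192],[246,274],[114,228]],[165,200],7),.043)*1e3; print('top',q,q.mean(0))
```

```text
scene top front [[492.14909725 295.48105235  43.        ]
 [500.44209169 339.59904039  43.        ]]
scene bot front [[490.24788227 299.72188521   7.        ]
 [499.36762598 342.82624211   7.        ]]
top [[499.71870953 340.26247792  43.        ]
 [488.53887812 298.19093099  43.        ]
 [462.05279161 302.72886229  43.        ]
 [476.63492003 346.48828246  43.        ]] [481.73632482 321.91763841  43.        ]
```

jog_arm([
  [[45,-129,0],[0,0,0.1],70],
  [[45,-129,0],[0,0,0.1],70],
  [[45,-129,0],[0,0,0.1],70],
  [[45,-129,0],[0,0,0.1],70],
  [[45,-129,0],[0,0,0.1],70],
])

```text
time_s: 7.47
ee_pos: [0.5943, -0.007, 0.128]
eef_rot: [-3.141, 0.0, 1.393]
force: [-1.0, 0.0, -0.9]
grip_width: 0.0703
```

Run:
```python
from h import *
a=cam('scene');o=ctrl.get_obs(); print(o['ee_pos'],o['eef_rot'])
crop(a,265,145,90,90,7,'s8.png')
T=o['ee_pos'];R=Ro.from_euler('xyz',o['eef_rot']).as_matrix()
for s in (.035,.0475):
  print(((proj(a,[T+R@[dx,s,0] for dx in(-.008,.008)])-[265,145])+.5)*7)
```

```text
[ 0.59375643 -0.00534048  0.12803925] [-3.14100739e+00 -1.56353681e-04  1.39391304e+00]
[[263.94119462 377.65232514]
 [321.3276847  382.9705373 ]]
[[256.41273313 410.9384271 ]
 [314.29142922 416.36043464]]
```

View pics/s8.png

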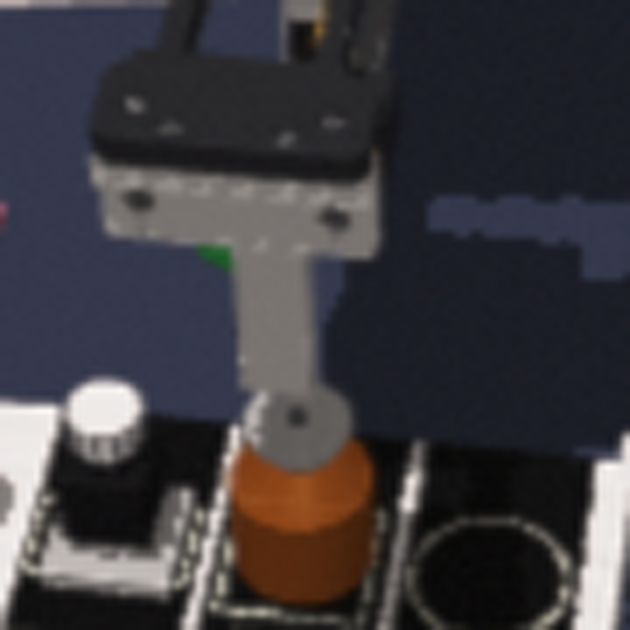

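jog_arm([
  [[1.5,-6,0],[0,0,0],70],
  [[1.5,-6,0],[0,0,0],70],
  [[1.5,-6,0],[0,0,0],70],
  [[1.5,-6,0],[0,0,0],70],
])

```text
time_s: 7.85
ee_pos: [0.5952, -0.0108, 0.1285]
eef_rot: [3.142, -0.0, 1.396]
force: [-0.7, 1.2, 0.3]
grip_width: 0.0695
```

jog_arm([
  [[0,0,-40],[0,0,0],70],
  [[0,0,-80],[0,0,0],70],
  [[0,0,-107],[0,0,0],70],
  [[0,0,-107],[0,0,0],70],
  [[0,0,-107],[0,0,0],60],
])

```text
time_s: 8.27
ee_pos: [0.595, -0.0112, 0.0208]
eef_rot: [-3.14, 0.0, 1.395]
force: [-0.4, -0.4, 0.0]
grip_width: 0.0663
```

jog_arm([
  [[0,0,0],[0,0,0],50],
  [[0,0,0],[0,0,0],47],
  [[0,0,0],[0,0,0],45],
  [[0,0,0],[0,0,0],42],
  [[0,0,0],[0,0,0],35],
])

```text
time_s: 8.68
ee_pos: [0.5955, -0.0117, 0.022]
eef_rot: [3.141, -0.0, 1.394]
force: [-2.0, 1.4, 4.4]
grip_width: 0.0433
```

jog_arm([
  [[0,0,0],[0,0,0],30],
  [[0,0,0],[0,0,0],30],
  [[0,0,0],[0,0,0],30],
])

```text
time_s: 8.93
ee_pos: [0.5955, -0.0118, 0.022]
eef_rot: [3.141, -0.0, 1.394]
force: [-2.4, 1.3, 6.1]
grip_width: 0.0432
```

jog_arm([
  [[0,0,6],[0,0,0],30],
  [[0,0,20],[0,0,0],30],
  [[0,0,45],[0,0,0],30],
  [[0,0,45],[0,0,0],30],
  [[0,0,45],[0,0,0],30],
])

```text
time_s: 9.35
ee_pos: [0.5959, -0.0119, 0.0676]
eef_rot: [3.139, -0.0, 1.394]
force: [-0.3, -0.3, -1.6]
grip_width: 0.0435
```

Run:
```python
from h import *
a=cam('scene');o=ctrl.get_obs(); print(o['ee_pos'],o['eef_rot'],o['force'],o['grip_width'])
crop(a,265,145,90,90,7,'s9.png')
```

```text
[ 0.59520969 -0.01190869  0.06638271] [3.14139265e+00 1.58502830e-05 1.39428540e+00] [ 0.37463809  0.3997705  -1.91664009] 0.04352000210269034
```

View pics/s9.png

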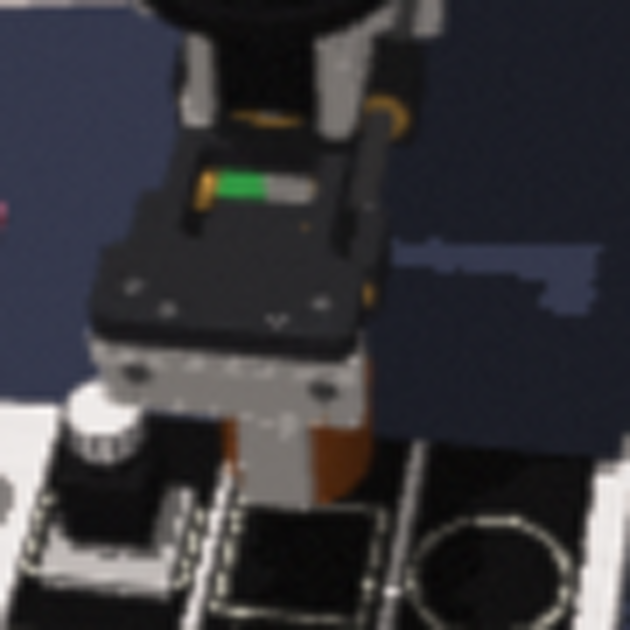

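Run:
```python
from h import *
a=cam('scene')
m=a['frame'][212:245,312:358].min(2)
S=8
p=cv2.resize(m,None,fx=S,fy=S,interpolation=cv2.INTER_CUBIC)
mk=(p>80).astype(np.uint8)
crop(a,312,205,50,40,12,'s10.png')
n,l,st,ce=cv2.connectedComponentsWithStats(mk)
for i in range(1,n):
    if st[i,4]>300:
        c=st[i]; print(c/S,[312,212]+(ce[i]+.5)/S-.5)
print(onz(a,[[334.8,227.3]],.016)*1e3)
print(proj(a,[[.6092,.0444,.016],[.6088,.0441,.016]]))
```

```text
[  4.5     0.      8.375  33.    461.625] [320.40625846 229.24873071]
[  20.75     0.      23.625   33.    2008.25 ] [349.39757874 228.69319526]
[22.125  6.75   7.125  2.125 57.   ] [337.14692982 219.14226974]
[29.875  9.     4.625  6.    61.375] [344.31224542 223.83235743]
[ 11.75   26.375  16.875   6.625 676.   ] [331.85630085 241.79098095]
[[609.26882502  45.01899837  16.        ]]
[[334.50583437 227.28619821]
 [334.3536689  227.14590186]]
```

View pics/s10.png

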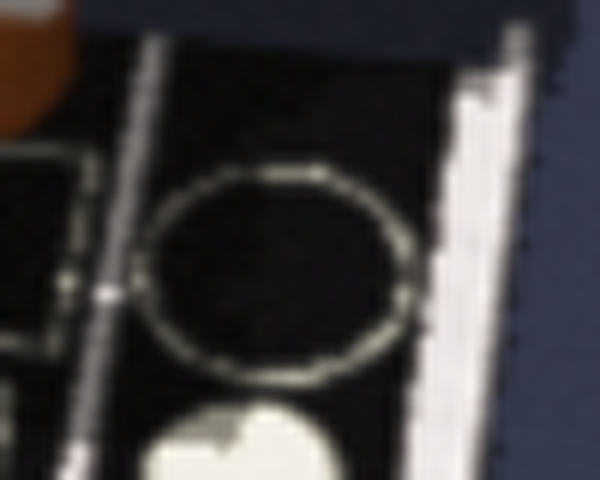

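jog_arm([
  [[7,28,0],[0,0,0],30],
  [[14,56,0],[0,0,0],30],
  [[14,56,0],[0,0,0],30],
  [[14,56,-25],[0,0,0],30],
  [[14,56,-38],[0,0,0],30],
])

```text
time_s: 9.87
ee_pos: [0.6082, 0.0443, 0.0258]
eef_rot: [-3.139, 0.001, 1.395]
force: [-0.4, -0.2, -1.9]
grip_width: 0.0437
```

Run:
```python
from h import *
a=cam('scene');o=ctrl.get_obs(); print(o['ee_pos'],o['eef_rot'],o['force'],o['grip_width'])
a=cam('scene');o=ctrl.get_obs(); print(o['ee_pos'])
crop(a,285,165,90,90,7,'s11.png')
```

```text
[0.60677221 0.04399285 0.02327206] [-3.13487334e+00  1.35597605e-03  1.39453449e+00] [-1.5190442  -0.63596962 -3.88554679] 0.04335484476297306
[0.6072366  0.04380483 0.02504056]
```

View pics/s11.png

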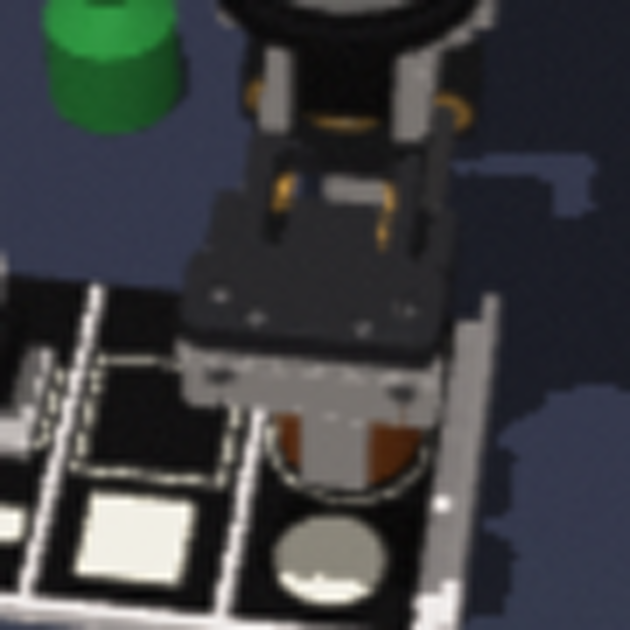

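jog_arm([
  [[1.5,0.3,0],[0,0,0],30],
  [[1.5,0.3,-1],[0,0,0],30],
  [[1.5,0.3,-2],[0,0,0],30],
  [[1.5,0.3,-2],[0,0,0],30],
  [[1.5,0.3,-2],[0,0,0],30],
])

```text
time_s: 10.38
ee_pos: [0.611, 0.0444, 0.0269]
eef_rot: [3.141, -0.0, 1.394]
force: [-0.1, 0.2, -1.4]
grip_width: 0.0429
```

jog_arm([
  [[-2,0,-1],[0,0,0],30],
  [[-2,0,-2],[0,0,0],30],
  [[-2,0,-2],[0,0,0],30],
  [[-2,0,-2],[0,0,0],30],
  [[-2,0,-2],[0,0,0],30],
])

```text
time_s: 10.8
ee_pos: [0.6088, 0.0445, 0.0245]
eef_rot: [3.141, -0.0, 1.394]
force: [-0.6, 0.0, -1.2]
grip_width: 0.0431
```

jog_arm([
  [[0,0,-1],[0,0,0],30],
  [[0,0,-2],[0,0,0],30],
  [[0,0,-2.5],[0,0,0],30],
  [[0,0,-2.5],[0,0,0],30],
  [[0,0,-2.5],[0,0,0],30],
])

```text
time_s: 11.22
ee_pos: [0.6088, 0.0445, 0.022]
eef_rot: [-3.142, 0.0, 1.394]
force: [-1.8, 0.1, 0.9]
grip_width: 0.0435
```

jog_arm([
  [[0,0,-0.3],[0,0,0],44],
  [[0,0,-0.3],[0,0,0],46],
  [[0,0,-0.3],[0,0,0],50],
  [[0,0,-0.3],[0,0,0],60],
  [[0,0,-0.3],[0,0,0],70],
])

```text
time_s: 11.63
ee_pos: [0.6089, 0.0444, 0.0216]
eef_rot: [3.142, 0.0, 1.394]
force: [-0.2, 0.4, -0.2]
grip_width: 0.0601
```

jog_arm([
  [[0,0,0],[0,0,0],70],
  [[0,0,30],[0,0,0],70],
  [[0,0,70],[0,0,0],70],
  [[0,0,108],[0,0,0],70],
  [[0,0,108],[0,0,0],70],
])

```text
time_s: 12.05
ee_pos: [0.6117, 0.0446, 0.1376]
eef_rot: [3.131, -0.002, 1.394]
force: [1.6, -0.0, 1.8]
grip_width: 0.07
```

jog_arm([
  [[-20,-113,-8],[0,0,0.4],70],
  [[-20,-113,-8],[0,0,0.4],70],
  [[-20,-113,-8],[0,0,0.4],70],
  [[-20,-113,-8],[0,0,0.4],70],
  [[-20,-113,-8],[0,0,0.4],70],
])

```text
time_s: 12.47
ee_pos: [0.5886, -0.0698, 0.1215]
eef_rot: [-3.142, -0.0, 1.427]
force: [0.5, 1.2, -0.8]
grip_width: 0.0703
```

Run:
```python
from h import *
a=cam('scene');b=cam('top');o=ctrl.get_obs(); print(o['ee_pos'],o['eef_rot'])
crop(a,255,145,110,90,7,'s12.png')
crop(b,285,130,90,70,8,'t12.png')
```

```text
[ 0.5890037  -0.06792461  0.12165562] [ 3.14140203e+00 -1.96160929e-04  1.42950237e+00]
```

View pics/s12.png

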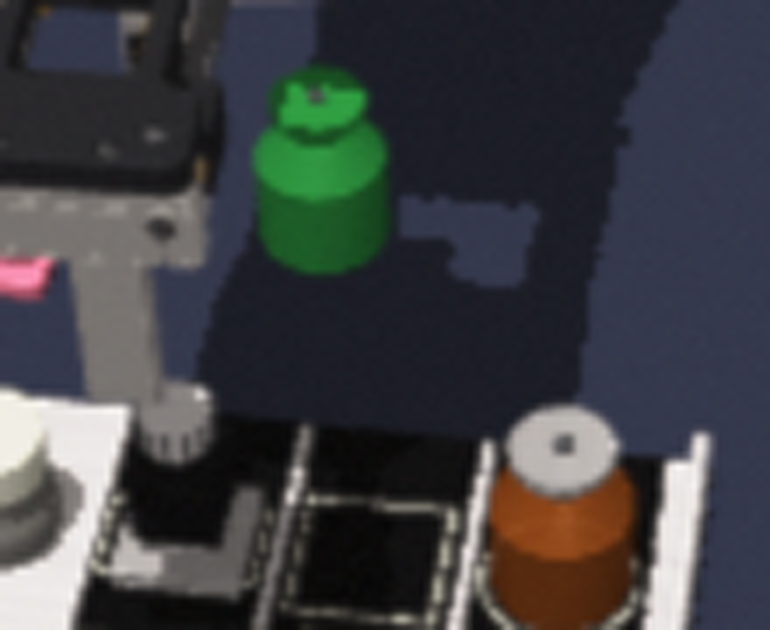

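View pics/t12.png

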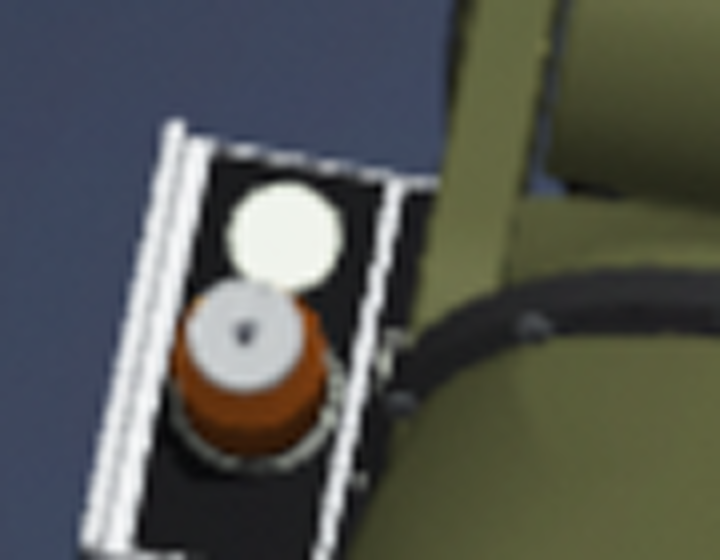

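Run:
```python
from h import *
a=cam('scene');b=cam('top')
print(onz(a,np.array([[563,444]])/7+[255,145]-.43,.077)*1e3, onz(b,np.array([[246,333]])/8+[285,130]-.44,.077)*1e3)
```

```text
[[609.11583255  45.16791216  77.        ]] [[608.93729663  43.88644208  77.        ]]
```

jog_arm([
  [[0,-0.5,-40],[0,0,0],70],
  [[0,-0.5,-70],[0,0,0],60],
  [[0,-0.5,-95],[0,0,0],55],
  [[0,-0.5,-95],[0,0,0],50],
  [[0,-0.5,-95],[0,0,0],40],
])

```text
time_s: 13.08
ee_pos: [0.5886, -0.0682, 0.0264]
eef_rot: [-3.14, -0.0, 1.43]
force: [-0.3, -0.1, 0.2]
grip_width: 0.0469
```

jog_arm([
  [[0,0,0],[0,0,0],34],
  [[0,0,0],[0,0,0],31],
  [[0,0,0],[0,0,0],29],
  [[0,0,0],[0,0,0],27],
  [[0,0,0],[0,0,0],15],
])

```text
time_s: 13.5
ee_pos: [0.5893, -0.0691, 0.0281]
eef_rot: [3.14, -0.0, 1.429]
force: [-2.7, 1.3, 7.8]
grip_width: 0.0282
```

jog_arm([
  [[0,0,0],[0,0,0],15],
  [[0,0,0],[0,0,0],15],
  [[0,0,0],[0,0,0],15],
])

```text
time_s: 13.75
ee_pos: [0.5893, -0.069, 0.0281]
eef_rot: [3.14, -0.0, 1.429]
force: [-2.6, 0.8, 7.8]
grip_width: 0.0283
```

jog_arm([
  [[0,0,6],[0,0,0],15],
  [[0,0,20],[0,0,0],15],
  [[0,0,40],[0,0,0],15],
  [[0,0,40],[0,0,0],15],
  [[0,0,40],[0,0,0],15],
])

```text
time_s: 14.17
ee_pos: [0.5893, -0.0691, 0.0674]
eef_rot: [3.139, 0.0, 1.429]
force: [0.3, 0.2, -2.1]
grip_width: 0.028
```

Run:
```python
from h import *
a=cam('scene');o=ctrl.get_obs(); print(o['ee_pos'],o['eef_rot'],o['force'],o['grip_width'])
crop(a,245,175,80,75,9,'s13.png')
T=o['ee_pos'];R=Ro.from_euler('xyz',o['eef_rot']).as_matrix()
# predicted foot bottom front corners if centred: foot bottom 12.1mm below TCP
P=[T+R@[dx,.02,.0121] for dx in(-.02,.02)]; print((proj(a,P)-[245,175]+.5)*9)
```

```text
[ 0.58867754 -0.06903068  0.06634782] [ 3.14141772e+00 -1.04940468e-05  1.42927620e+00] [ 0.2057339   0.62224973 -3.41546924] 0.028126195183440037
[[216.17528417 379.36142637]
 [389.10699913 391.35676845]]
```

View pics/s13.png

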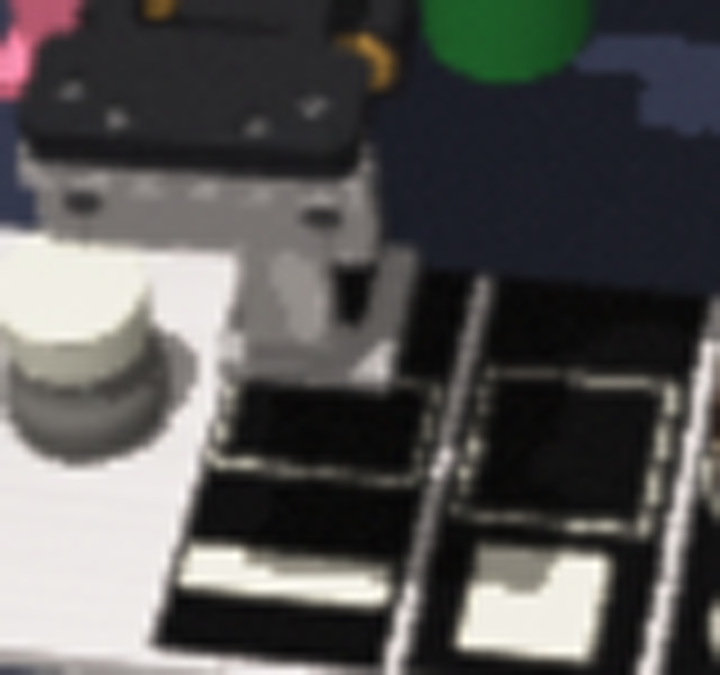

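jog_arm([
  [[5,28,0],[0,0,-0.25],15],
  [[9.7,56,0],[0,0,-0.48],15],
  [[9.7,56,0],[0,0,-0.48],15],
  [[9.7,56,-20],[0,0,-0.48],15],
  [[9.7,56,-34],[0,0,-0.48],15],
])

```text
time_s: 14.63
ee_pos: [0.598, -0.0128, 0.0309]
eef_rot: [-3.141, 0.0, 1.389]
force: [0.1, -0.8, -1.7]
grip_width: 0.028
```

jog_arm([
  [[0,0,0],[0,0,0],15],
  [[0,0,0],[0,0,0],15],
  [[0,0,0],[0,0,0],15],
  [[0,0,0],[0,0,0],15],
  [[0,0,0],[0,0,0],15],
])

```text
time_s: 15.05
ee_pos: [0.5988, -0.0132, 0.0333]
eef_rot: [3.141, -0.0, 1.387]
force: [-0.1, 0.1, -1.2]
grip_width: 0.0275
```

Run:
```python
from h import *
a=cam('scene');o=ctrl.get_obs(); print(o['ee_pos'],o['eef_rot'],o['force'],o['grip_width'])
crop(a,270,180,80,75,9,'s14.png')
```

```text
[ 0.59873429 -0.01317382  0.03324328] [ 3.14077546e+00 -9.81291692e-05  1.38727812e+00] [-0.02862124  0.1572394  -1.44726683] 0.027874935607759325
```

View pics/s14.png

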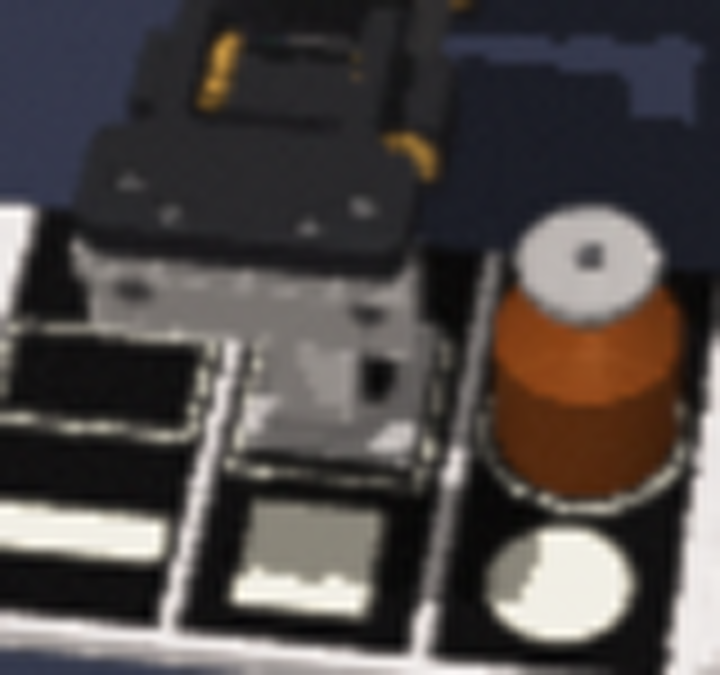

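jog_arm([
  [[0,0.3,-2],[0,0,0],15],
  [[0,0.3,-4],[0,0,0],15],
  [[0,0.3,-5],[0,0,0],15],
  [[0,0.3,-5.3],[0,0,0],15],
  [[0,0.3,-5.3],[0,0,0],15],
])

```text
time_s: 15.52
ee_pos: [0.5986, -0.0127, 0.028]
eef_rot: [3.141, -0.0, 1.387]
force: [-4.4, 0.2, 7.5]
grip_width: 0.0279
```

jog_arm([
  [[0,0,0],[0,0,0],15],
  [[0,0,0],[0,0,0],15],
  [[0,0,0],[0,0,0],15],
])

```text
time_s: 15.77
ee_pos: [0.5986, -0.0127, 0.0281]
eef_rot: [3.141, -0.0, 1.387]
force: [-3.8, 1.0, 7.6]
grip_width: 0.0279
```

jog_arm([
  [[0,0,0.5],[0,0,0],29],
  [[0,0,0.5],[0,0,0],32],
  [[0,0,0.5],[0,0,0],40],
  [[0,0,0.5],[0,0,0],60],
  [[0,0,0.5],[0,0,0],70],
])

```text
time_s: 16.18
ee_pos: [0.5985, -0.0127, 0.0277]
eef_rot: [-3.141, -0.0, 1.387]
force: [0.2, -0.3, 0.6]
grip_width: 0.0488
```

jog_arm([
  [[0,0,0],[0,0,0],70],
  [[0,0,30],[0,0,0],70],
  [[0,0,70],[0,0,0],70],
  [[0,0,105],[0,0,0],70],
  [[0,0,105],[0,0,0],70],
])

```text
time_s: 16.6
ee_pos: [0.6012, -0.0129, 0.1402]
eef_rot: [3.131, -0.001, 1.387]
force: [1.1, 0.5, 0.9]
grip_width: 0.0697
```

jog_arm([
  [[-116.5,335,0],[0,0,-0.62],70],
  [[-116.5,335,0],[0,0,-0.62],70],
  [[-116.5,335,0],[0,0,-0.62],70],
  [[-116.5,335,0],[0,0,-0.62],70],
  [[-116.5,335,0],[0,0,-0.62],70],
])

```text
time_s: 17.02
ee_pos: [0.5291, 0.1856, 0.1328]
eef_rot: [3.141, -0.0, 1.333]
force: [1.4, -0.1, 0.3]
grip_width: 0.0701
```

jog_arm([
  [[-48,138,0],[0,0,0],70],
  [[-48,138,0],[0,0,0],70],
  [[-48,138,0],[0,0,0],70],
  [[-48,138,0],[0,0,0],70],
  [[-48,138,0],[0,0,0],70],
])

```text
time_s: 17.43
ee_pos: [0.4803, 0.3257, 0.1326]
eef_rot: [-3.141, -0.0, 1.338]
force: [0.2, 0.2, 0.8]
grip_width: 0.0698
```

Run:
```python
from h import *
b=cam('top');a=cam('scene');o=ctrl.get_obs(); print(o['ee_pos'],o['eef_rot'],o['force'],o['grip_width'])
crop(a,265,190,90,70,8,'s15.png');crop(b,295,140,90,70,8,'t15.png')
```

```text
[0.48179538 0.32235454 0.13253515] [-3.14150885e+00  3.03370964e-04  1.33485572e+00] [-0.09467021 -1.65244    -0.38285771] 0.07000938889026405
```

View pics/s15.png

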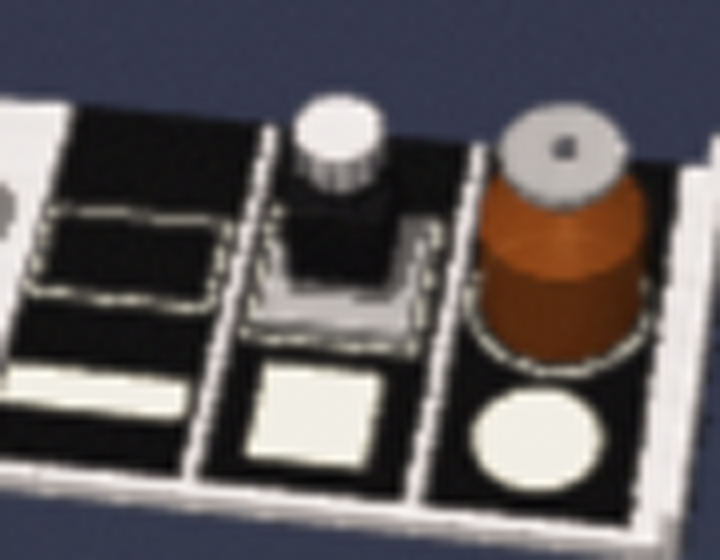

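View pics/t15.png

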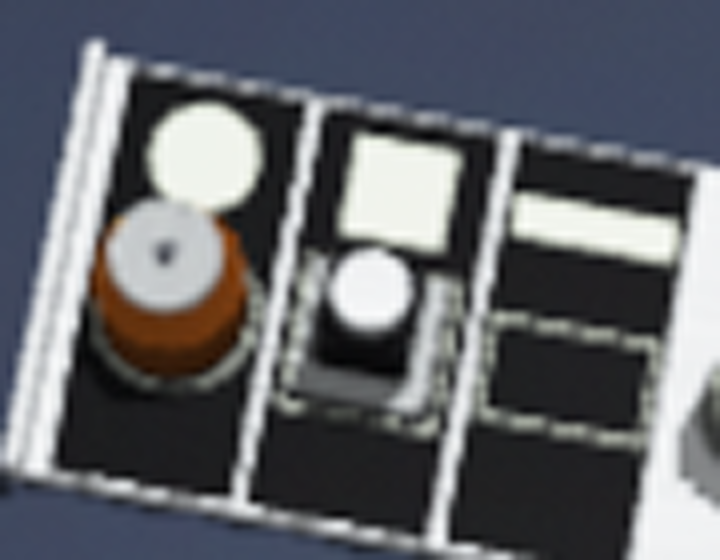

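The bottle and the clamp both stand centred in their outlines. Now the bit block.

Run:
```python
from h import *
b=cam('top');a=cam('scene')
print(onz(a,np.array([[132,257]])/8+[265,190]-.44,.016)*1e3, onz(b,np.array([[568,377]])/8+[295,140]-.44,.016)*1e3)
```

```text
[[587.94562186 -68.92972236  16.        ]] [[588.02871379 -70.56944079  16.        ]]
```

jog_arm([
  [[0,0,-40],[0,0,0],70],
  [[0,0,-80],[0,0,0],70],
  [[0,0,-118],[0,0,0],70],
  [[0,0,-118],[0,0,0],60],
  [[0,0,-118],[0,0,0],50],
])

```text
time_s: 18.05
ee_pos: [0.4821, 0.3205, 0.0138]
eef_rot: [-3.14, 0.002, 1.332]
force: [0.9, 0.2, 0.5]
grip_width: 0.06
```

jog_arm([
  [[0,0,0],[0,0,0],40],
  [[0,0,0],[0,0,0],32],
  [[0,0,0],[0,0,0],28],
  [[0,0,0],[0,0,0],25],
  [[0,0,0],[0,0,0],10],
])

```text
time_s: 18.47
ee_pos: [0.4823, 0.3221, 0.0156]
eef_rot: [3.141, -0.001, 1.333]
force: [-0.5, 0.7, -0.1]
grip_width: 0.0268
```

jog_arm([
  [[0,0,0],[0,0,0],10],
  [[0,0,0],[0,0,0],10],
  [[0,0,0],[0,0,0],10],
])

```text
time_s: 18.72
ee_pos: [0.4823, 0.3222, 0.0155]
eef_rot: [3.141, -0.001, 1.333]
force: [-1.3, -1.2, 6.7]
grip_width: 0.0261
```

jog_arm([
  [[0,0,8],[0,0,0],10],
  [[0,0,40],[0,0,0],10],
  [[0,0,80],[0,0,0],10],
  [[0,0,120],[0,0,0],10],
  [[0,0,120],[0,0,0],10],
])

```text
time_s: 19.13
ee_pos: [0.4845, 0.3236, 0.1433]
eef_rot: [3.133, -0.008, 1.333]
force: [0.2, -0.5, -0.2]
grip_width: 0.0256
```

jog_arm([
  [[105,-392,0],[0,0,0.62],10],
  [[105,-392,0],[0,0,0.62],10],
  [[105,-392,0],[0,0,0.62],10],
  [[105,-392,0],[0,0,0.62],10],
  [[105,-392,0],[0,0,0.62],10],
])

```text
time_s: 19.55
ee_pos: [0.536, 0.119, 0.1352]
eef_rot: [3.141, -0.0, 1.388]
force: [0.7, 0.6, -0.8]
grip_width: 0.026
```

jog_arm([
  [[52,-189,0],[0,0,0],10],
  [[52,-189,0],[0,0,0],10],
  [[52,-189,0],[0,0,0],10],
  [[52,-189,0],[0,0,0],10],
  [[52,-189,0],[0,0,0],10],
])

```text
time_s: 19.97
ee_pos: [0.5882, -0.0715, 0.1351]
eef_rot: [3.141, 0.0, 1.386]
force: [0.2, 0.2, -0.8]
grip_width: 0.026
```

jog_arm([
  [[0,0,0],[0,0,0],10],
  [[0,0,0],[0,0,0],10],
  [[0,0,0],[0,0,0],10],
  [[0,0,0],[0,0,0],10],
])

```text
time_s: 20.3
ee_pos: [0.5878, -0.067, 0.135]
eef_rot: [-3.141, -0.0, 1.389]
force: [-0.2, 0.0, -1.0]
grip_width: 0.0257
```

jog_arm([
  [[0,-2.5,0],[0,0,0],10],
  [[0,-2.5,-35],[0,0,0],10],
  [[0,-2.5,-70],[0,0,0],10],
  [[0,-2.5,-100],[0,0,0],10],
  [[0,-2.5,-100],[0,0,0],10],
])

```text
time_s: 20.72
ee_pos: [0.5849, -0.0695, 0.0294]
eef_rot: [-3.133, 0.0, 1.389]
force: [-0.5, 0.3, -1.2]
grip_width: 0.026
```

jog_arm([
  [[0,0,0],[0,0,0],10],
  [[0,0,0],[0,0,0],10],
  [[0,0,0],[0,0,0],10],
  [[0,0,0],[0,0,0],10],
])

```text
time_s: 21.05
ee_pos: [0.589, -0.0708, 0.0369]
eef_rot: [3.139, -0.0, 1.388]
force: [-0.6, 0.1, -0.4]
grip_width: 0.0259
```

Run:
```python
from h import *
a=cam('scene');o=ctrl.get_obs(); print(o['ee_pos'],o['eef_rot'],o['force'],o['grip_width'])
crop(a,245,175,80,75,9,'s16.png')
T=o['ee_pos'];R=Ro.from_euler('xyz',o['eef_rot']).as_matrix()
P=[T+R@[dx,.013,.0085] for dx in(-.022,.022)]; print((proj(a,P)-[245,175]+.5)*9)
```

```text
[ 0.58871439 -0.07078344  0.0364915 ] [3.13913963e+00 2.72780444e-05 1.38754108e+00] [-0.21430414 -0.15782387 -0.91449166] 0.026023256364757132
[[214.11694195 426.86936655]
 [398.66904669 445.91345387]]
```

View pics/s16.png

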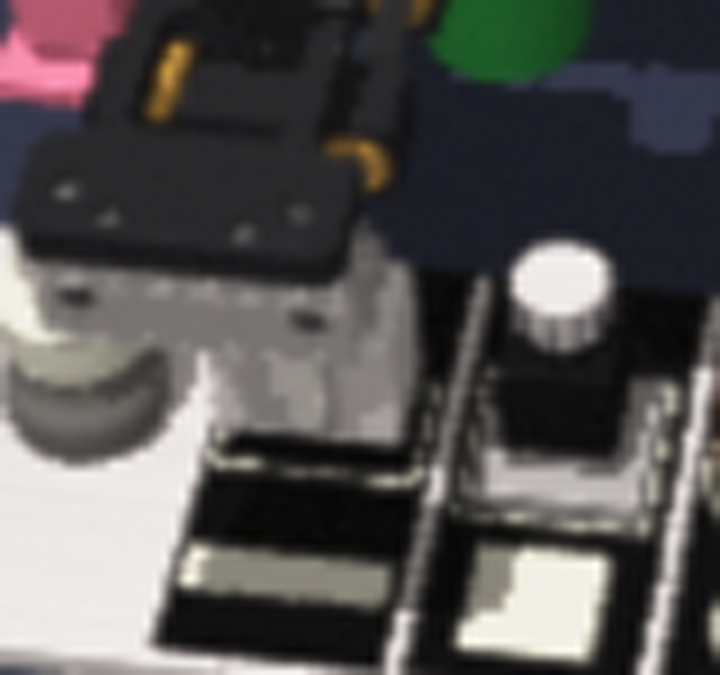

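jog_arm([
  [[-0.8,0.7,-5],[0,0,0],10],
  [[-0.8,0.7,-9],[0,0,0],10],
  [[-0.8,0.7,-10],[0,0,0],10],
  [[-0.8,0.7,-10],[0,0,0],10],
  [[-0.8,0.7,-10],[0,0,0],10],
])

```text
time_s: 21.52
ee_pos: [0.5871, -0.07, 0.0246]
eef_rot: [-3.141, -0.0, 1.387]
force: [1.0, -0.0, -0.6]
grip_width: 0.0255
```

jog_arm([
  [[0,0,-1],[0,0,0],10],
  [[0,0,-1.5],[0,0,0],10],
  [[0,0,-2],[0,0,0],10],
  [[0,0,-2],[0,0,0],10],
  [[0,0,-2],[0,0,0],10],
])

```text
time_s: 21.93
ee_pos: [0.5872, -0.07, 0.0245]
eef_rot: [3.141, 0.0, 1.387]
force: [-10.0, 1.6, 19.7]
grip_width: 0.0257
```

jog_arm([
  [[0.5,0,1.7],[0,0,0],10],
  [[0.5,0,1.7],[0,0,0],10],
  [[0.5,0,1.7],[0,0,0],10],
])

```text
time_s: 22.18
ee_pos: [0.5878, -0.0701, 0.0245]
eef_rot: [3.141, 0.0, 1.387]
force: [-1.7, 0.2, 4.0]
grip_width: 0.0259
```

jog_arm([
  [[0,0,0],[0,0,0],27],
  [[0,0,0],[0,0,0],30],
  [[0,0,0],[0,0,0],45],
  [[0,0,0],[0,0,0],60],
  [[0,0,0],[0,0,0],70],
])

```text
time_s: 22.6
ee_pos: [0.5877, -0.07, 0.0245]
eef_rot: [-3.142, 0.0, 1.387]
force: [-0.6, 0.3, -0.1]
grip_width: 0.0465
```

jog_arm([
  [[0,0,0],[0,0,0],70],
  [[0,0,30],[0,0,0],70],
  [[0,0,70],[0,0,0],70],
  [[0,0,110],[0,0,0],70],
  [[0,0,110],[0,0,0],70],
])

```text
time_s: 23.02
ee_pos: [0.5906, -0.0705, 0.1426]
eef_rot: [3.13, -0.0, 1.387]
force: [1.0, 0.4, 1.1]
grip_width: 0.0698
```

jog_arm([
  [[-100,200,30],[0,0,0],70],
  [[-100,200,30],[0,0,0],70],
  [[-100,200,30],[0,0,0],70],
  [[-100,200,30],[0,0,0],70],
  [[-100,200,30],[0,0,0],70],
])

```text
time_s: 23.43
ee_pos: [0.4941, 0.1161, 0.1624]
eef_rot: [3.141, -0.0, 1.387]
force: [0.5, 0.5, -0.3]
grip_width: 0.0695
```

jog_arm([
  [[-10,80,0],[0,0,0],70],
  [[-10,80,0],[0,0,0],70],
  [[-10,80,0],[0,0,0],70],
  [[-10,80,0],[0,0,0],70],
  [[-10,80,0],[0,0,0],70],
])

```text
time_s: 23.85
ee_pos: [0.4854, 0.1944, 0.1621]
eef_rot: [-3.142, 0.0, 1.388]
force: [-0.0, -0.4, 0.6]
grip_width: 0.0701
```

Run:
```python
from h import *
b=cam('top');a=cam('scene');o=ctrl.get_obs(); print(o['time_s'],o['ee_pos'])
crop(a,195,145,170,115,4,'s17.png')
crop(a,265,190,90,70,8,'s17b.png');crop(b,295,140,90,70,8,'t17.png')
```

```text
23.95 [0.48559821 0.19358311 0.16211806]
```

View pics/s17.png

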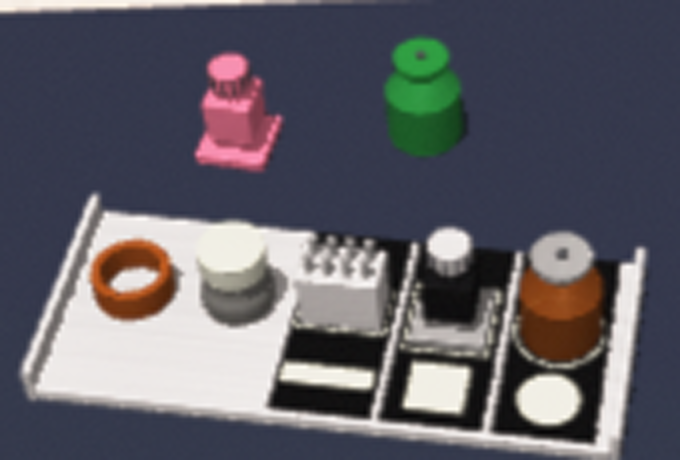

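View pics/s17b.png

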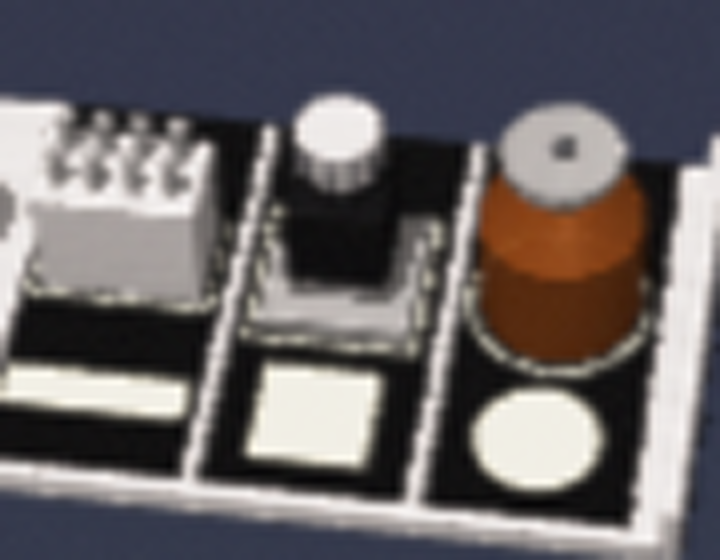

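View pics/t17.png

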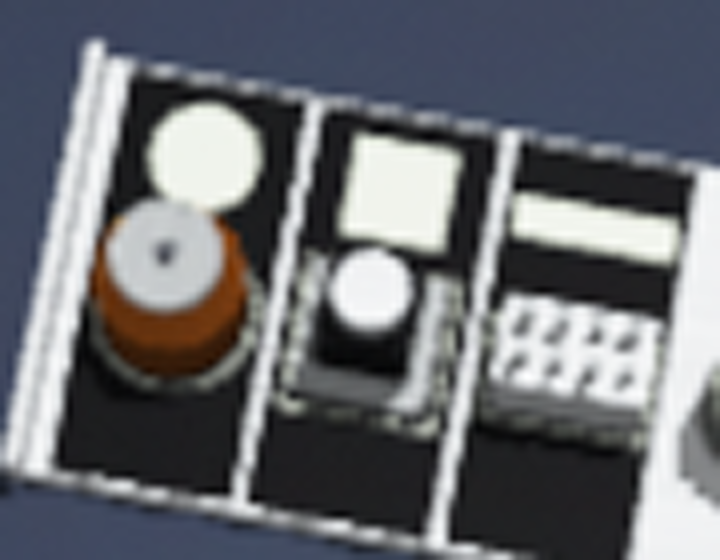

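Run:
```python
from h import *
b=cam('top');a=cam('scene')
th=np.radians(-10.5); xr=np.array([np.cos(th),np.sin(th),0]); 
A=lambda l:np.array(l)/8+[265,190]-.44
B=lambda l:np.array(l)/8+[295,140]-.44
q=onz(b,B([[503,293],[662,318],[642,405],[487,378]]),.052)*1e3; print(q.mean(0)); d=q[0]-q[1];e=q[3]-q[2];print(np.degrees(np.arctan2(-d[0],d[1])),np.degrees(np.arctan2(-e[0],e[1])))
for p,z in(([[33,206],[214,217]],.052),([[34,283],[208,300]],.016)):
  q=onz(a,A(p),z)*1e3; d=q[1]-q[0]; print(q.mean(0)-13*xr,np.linalg.norm(d),np.degrees(np.arctan2(-d[0],d[1])))
print('knob',onz(a,A([[340,128]]),.078)*1e3,onz(b,B([[371,290]]),.078)*1e3)
```

```text
[588.09531364 -69.7962398   52.        ]
-9.034927609717526 -9.969948965670639
[590.33029926 -65.91279222  52.        ] 47.25155071443553 -7.485754353408615
[587.01432492 -69.32169362  16.        ] 47.022501892019 -10.062453760235112
knob [[600.45418931 -11.30717233  78.        ]] [[598.30683327 -12.58177506  78.        ]]
```

Run:
```python
from h import *
print(ctrl.hand_in())
```

```text
the job is handed in; nothing more can be done
None
```

The bottle, the clamp and the bit block are each in their own place, upright and centred, and I handed the job in at about 24 s. I parked the bit block on the coaster, moved the bottle to the round place and the clamp to the square place, then moved the bit block to the bar place.

| Item | Last measurement, x, y (mm) | Outline centre (mm) | Check |
|---|---|---|---|
| Bottle | about 609.0, 44.5 | about 609, 44.3 | Both cameras agree within about 1.3 mm. |
| Clamp | TCP at release 598.5, -12.7; top camera 598.3, -12.6 | 598.5, -12.9 | The scene camera put the knob at 600.5, -11.3, about 2 mm off. It was also 2 mm higher in x than the top camera before the clamp was moved. |
| Bit block | top camera 588.1, -69.8; scene camera (base) 587.0, -69.3 | 588, -69.8 | Yaw read -9.0 to -10.1° against the rack's -10.5°. |

- **Disagreeing check:** the scene camera's reading of the bit block's top edge gave 590.3, -65.9 and -7.5°. It made the edge 47 mm long instead of 44 mm, so I took it as a poor corner pick.
- **Bystanders:** in the last picture the jar, tape roll and both look-alikes are where they were. The phone was outside my last crops. The arm started on that side of the bench, but its first move kept the tool above about 0.14 m.
- **Forces:** nothing tipped over, and the highest wrist force I saw was about 22 N, while setting down the bit block.

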